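Let the next capacitor can out of the gated chute

ROBOT

A 6-joint arm with a two-finger parallel gripper is mounted at the origin on the work surface. World frame = base frame: x ahead of the robot, y to its left, z up, the work surface at z = 0. Lengths are in m, angles in rad, forces in N, time in s.
With the tool pointing down it reaches from about 0.35 to 0.975 m from the base axis. Payload 4.9 kg.
Tool frame: the origin (TCP) lies midway between the tips of the shut fingers; the grasp point (between the pads) lies 19 mm behind it; x points along the fingers, y is the direction in which the jaws open and shut, and the axes are right-handed (so a half turn about x gives the same grasp; the last joint's range is limited). The gripper opens to 85 mm and grips with 20 to 120 N. Pads are 22 mm wide; open, the fingers measure 114 mm over their backs; the gripper's body (76 mm by 85 mm) begins 54 mm behind the grasp point. The pads swing forward as they close: fully open they stand 13 mm farther back than shut.
Start: joints at [-1.443, 0.053, 1.613, -0, 1.476, -0.119], TCP at [0.153, -0.606, 0.231] pointing down, gripper open.
Joint ranges: [-3.01, 3.01], [-1.01, 2.22], [0.06, 2.58], [-1.02, 4.17], [0.09, 2.62], [-3.14, 3.14]. Speed limits (rad/s): [2.57, 2.57, 3.14, 3.14, 3.14, 3.14].

INTERFACE

Orientations are given as a rotation vector (axis times angle).
In Python, from station import ctrl gives the robot as it stands.
- The arm moves only by the shell command python3 -m handwheel 'ROWS' [FORCE]. ROWS is JSON, a list of rows, each a list of 3 entries, a list of its own where there are three numbers: the finger opening in m, from 0 to 0.0854, then the shift along the tool's x, y, z in m, then the turn, a rotation vector about the tool's x, y, z in degrees. In form: [[claw, [dx, dy, dz], [ax, ay, az]], ...]. A call has 1 to 10 rows; each row shifts and turns the commanded pose from where the row before left it, along the tool's axes as they then stand; what a row does not reach is not made up. A row lasts 1/12 s, in which the tool goes at most 41.7 mm and 7.16 degrees, less where a joint would pass 70% of its speed; a pose out of reach is approached as far as the arm can. A call with a gripper value outside its range is refused whole. The fingers move at their own pace and stop on an object; FORCE is the grip in N (left out, the last holds). Time passes only in rows, so rows that do not move let the fingers close. It gives the time, the measured TCP pose, the force and the opening at its end, in the units of the state.
- ctrl.get_obs(): the state, without advancing time (a new reading comes with each control period).
- ctrl.get_image(name): name is "scene" or "side" or "wrist"; returns the picture (480x640x3 uint8, red, green, blue); there is no depth.
- ctrl.camera_params(name): a dict with "vertical_fov" (degrees; the focal length in pixels is half the picture's height over the tangent of half this angle, whatever the lens; pixels are square), "cx", "cy" (the principal point, pixels), "D" ([k1, k2, p1, p2, k3] as OpenCV has them; the pictures are not rectified), "rvec" (rotation vector, rad) and "tvec" (3), from world to camera coordinates, as OpenCV has them; the wrist camera has in their place "T_tool_cam" (4x4, takes a point from camera to tool coordinates, whose origin is the TCP and whose axes are the tool frame's). Camera axes: x right, y down, z forward; pixel columns grow to the right and rows downward; lengths in m; the calibration is good to about 2 mm. A picture is of the moment at which its call begins: read the wrist's pose just before it. camera_params takes no time and is no camera call.
- ctrl.finish_job(): hands the job in, once; it reports no verdict.
Trained networks look in the newest picture that a camera, given by its name, has taken for a name from the list of things; names that differ only in an ending like _2 or _b are one class to them, and where a whole thing is asked for, a point or a joint stands for the part that bears it (a point fixed in the world has none). Each returns a list of dicts, best first, with "score" (0 to 1); they miss things now and then, are a little off and sometimes report something else, mostly with a low value. They report only what shows in the picture. A call takes as long as a camera call. They do not tell look-alikes from the thing itself.
- ctrl.look_for(thing, camera): "box" ([centre column, centre row, width, height] in pixels, round what is visible of it).
- ctrl.silhouettes(thing, camera): "mask" (480x640 bool, what is visible of it) and "box" ([centre column, centre row, width, height] in pixels, round what is visible of it).
- ctrl.tip_of(thing, camera): "centre" ([row, column] in pixels: a listed point, or the origin of a listed thing).
The state is a dict: "t": time; "q": joint angles; "dq": joint speeds; "effort": joint torques, N m; "tool_pos": TCP position; "tool_rot": TCP orientation; "contact_force": force on the tool from outside, world axes, zero at the start; "wrist_torque": the same for the moment, N m; "opening": finger opening in m.
Only numpy, scipy, OpenCV 4.12 (cv2) and the standard library are available. Lean on these libraries where they do the work, as an engineer would, in place of code of your own. Each camera call takes 0.05 s, during which the arm holds its last target.

TASK

Press down the red pad on the long end of the lever beside the chute, so that the heavy yellow flap at its short end lifts and the black capacitor can behind it rolls out into the blue-rimmed tray. Keep the lever down, without forcing it hard against its stop, until the can has come to rest in the tray, then ease the lever back up gently so that the flap closes fully without slamming. Touch only the lever, do not touch the flap or the can, and leave the mug, the jar and the reel where they stand.

Things in the scene. Friction and masses are not known exactly. Their poses are not given: they have to be found in the camera images.
- station: Fixed chute station on a plate with adjustable feet. Origin under the plate, 13 to 60 mm above the table, at the chute's lower end, mid-width; y points downhill along the chute, x level across, away from the lever, z up. Chute 84 mm wide, floor z=30 mm at y=0, rising 20 degrees to y=-0.2 m (walls to z=145 mm). Flap hinge at y=-0.05, z=0.135 m. Plate 8 mm thick, x=-0.27 to 0.11, y=-0.41 to 0.02 m
- tray (a point): Point on the tray's white floor, mid-width, at y=0.12, z=0.006 m in the station's frame; the floor falls 10 degrees away from the chute. The tray is 103 mm wide, has blue rims up to z=41 mm and ends at y=0.17 m
- lever_pivot (a point): Pivot of the lever, at (-0.095, -0.075, 0.105) m in the station's frame, between two grey cheeks that reach z=116 mm. The lever swings in the vertical plane x=-0.095 m of the station, along its y; the pad is at the uphill (-y) end
- lever_pad (a point): Middle of the top of the red pad (32 mm across, 40 mm along the lever) on the lever's long end; at z=167 mm in the station's frame at rest, 74 mm fully down, on an arc of 0.23 m radius about the pivot, nearly straight down. Nothing else within 25 mm of its edges. Takes about 3 to 9 N, more as the flap rises. Let go, the flap's weight throws it up and the flap slams; follow it up slowly
- lever (a joint): Lever angle in rad about its pivot: 0 at rest (long end up), grows as the pad is pressed, 0.42 at its firm end stop. The short end (85 mm from the pivot) carries a pin on the flap's side ear, so the flap rises with it
- flap (a joint): Angle of the yellow steel flap (78 mm wide, 106 mm long, about 2 kg, hinged at its top edge across the chute) in rad: 0 shut, resting on the chute's floor end; about 0.6 with the lever fully down. The can passes under it from about 0.45
- flap_edge (a point): Middle of the flap's lower edge
- can: Large capacitor, a black cylinder with a blue band and a bright end, 44 mm in diameter, 72 mm long, 0.2 kg, loose. Origin at its centre, its axis along its own x. It lies across the chute leaning on the flap and rolls out by itself, within about 2 seconds, once the flap is raised. At rest against the tray's end rim its centre is at about y=0.15 m, z=0.02 m in the station's frame
- mug: Blue mug standing on the station's plate, radius 36 mm, height 85 mm, origin at the middle of its underside. Leave alone
- jar: White jar with orange cap standing on the station's plate, radius 27 mm, height 75 mm, origin at the middle of its underside. Leave alone
- reel: Empty black reel standing on the station's plate, radius 30 mm, height 60 mm, origin at the middle of its underside. Leave alone
There are look-alikes about, which are no part of the job. What is shaped like the can but green or purple is not meant.

How it is judged:
On the way, in this order (a step that is already met when the one before it is completed fails the run):
1. the lever is being pressed by the fingers (value of joint lever above 0.08 rad and contact force between the fingers and lever above 0.5 N), for 0.05 s.
2. the can lies still in the tray while the lever is still held down (y of can in the frame of station above 0.12 m and linear speed of can below 0.03 m/s and value of joint flap above 0.3 rad and contact force between the fingers and lever above 0.5 N), for 0.1 s.
At the end, for the whole second after the job is handed in: The can lies still in the tray at its end rim (its centre 0.12 to 0.17 m along the station's y, under 35 mm above the station's origin), the flap is shut (joint below 0.05 rad) and the lever is back at rest (below 0.05 rad) (y of can in the frame of station between 0.12 and 0.17 m and z of can in the frame of station below 0.035 m and linear speed of can below 0.02 m/s and value of joint each of flap, lever below 0.05 rad); the robot touches nothing.
It fails at once if the flap is let slam (closing faster than 3.5 rad/s) (velocity of joint flap below -3.5 rad/s).
It fails at once if the robot touches the flap (contact force between any of the fingers, the arm and flap above 0.5 N).
It fails at once if the robot touches the can (contact force between any of the fingers, the arm and can above 0.5 N).
It fails at once if mug, jar or reel is moved by more than 20 mm (distance of any of mug, jar, reel from where it was at the start of the episode above 0.02 m).
It fails at once if the lever is forced (pressed with over 45 N) (contact force between the fingers and lever above 45 N).
It also fails if it takes over 38 s, if anything falls off the work surface, if the arm or the gripper's body presses on something with over 40 N, if the wrist force passes 120 N, or if a joint passes its speed limit or range.

## Working session

There is one attempt and no reset: what is moved stays moved. The work goes in short steps, Python scripts to look and compute and a shell command to move; the robot and the scene stay as the last step left them, time stands still between calls to the robot, and variables do not carry over. Pictures are saved under pics/ and viewed, and the job is handed in when it is done.

```bash
mkdir -p pics; ls
python3 - <<'E'
from station import ctrl
import cv2
o=ctrl.get_obs(); print({k:(v.round(3).tolist() if hasattr(v,'round') and not isinstance(v,float) else v) for k,v in o.items()})
for n in ["scene","side","wrist"]:
    im=ctrl.get_image(n); cv2.imwrite(f"pics/a_{n}.png",im[:,:,::-1])
    print(n,ctrl.camera_params(n))
E
```

```text
pics
{'t': 0.0, 'q': [-1.443, 0.053, 1.614, -0.0, 1.476, -0.119], 'dq': [-0.0, -0.001, -0.001, -0.002, -0.0, -0.0], 'effort': [0.0, -39.367, -37.018, -0.0, 0.007, -0.0], 'tool_pos': [0.153, -0.605, 0.23], 'tool_rot': [2.091, 0.262, -2.091], 'contact_force': [-0.24, 0.583, 0.203], 'wrist_torque': [0.031, -0.012, 0.013], 'opening': 0.0851277174142496}
scene {'vertical_fov': 44.95608799991697, 'cx': 322.96443801792714, 'cy': 238.00419491357584, 'D': array([0.06226275, 0.        , 0.        , 0.        , 0.        ]), 'rvec': array([ 2.33146881,  0.78956242, -0.29234786]), 'tvec': array([-0.55210783, -0.16236871,  1.49960428])}
side {'vertical_fov': 44.982269156158765, 'cx': 311.23305676189887, 'cy': 239.26455403179102, 'D': array([-0.18047623,  0.        ,  0.        ,  0.        ,  0.        ]), 'rvec': array([ 2.10516464, -0.28833318,  0.13452987]), 'tvec': array([-0.60919294,  0.25935473,  1.0626013 ])}
wrist {'vertical_fov': 64.72380891686358, 'cx': 318.6081268893751, 'cy': 237.10224869092417, 'D': array([-0.05751322,  0.        ,  0.        ,  0.        ,  0.        ]), 'T_tool_cam': array([[ 5.33535066e-04, -2.87985623e-01,  9.57634584e-01,
        -1.42406025e-01],
       [ 9.99998943e-01, -1.14188395e-03, -9.00532078e-04,
        -5.90722871e-04],
       [ 1.35284785e-03,  9.57634052e-01,  2.87984709e-01,
        -7.28424748e-02],
       [ 0.00000000e+00,  0.00000000e+00,  0.00000000e+00,
         1.00000000e+00]])}
```

View pics/a_scene.png

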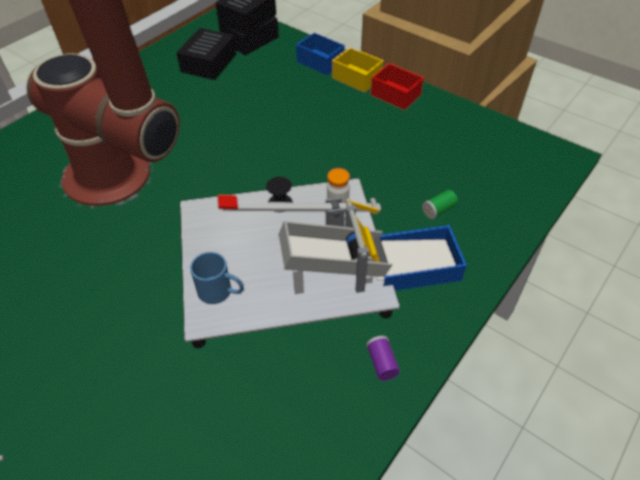

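View pics/a_side.png

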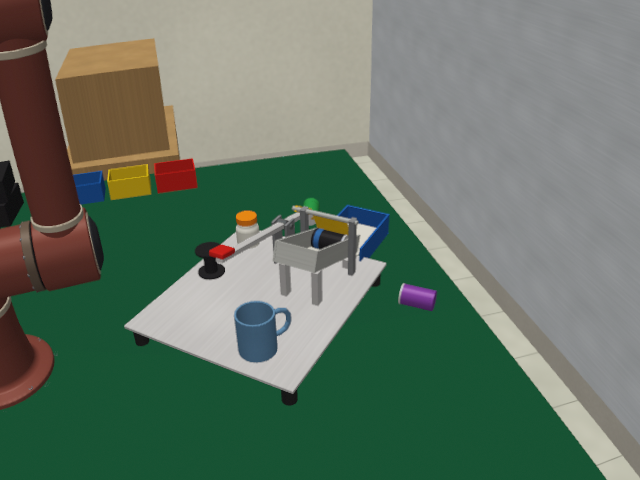

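View pics/a_wrist.png

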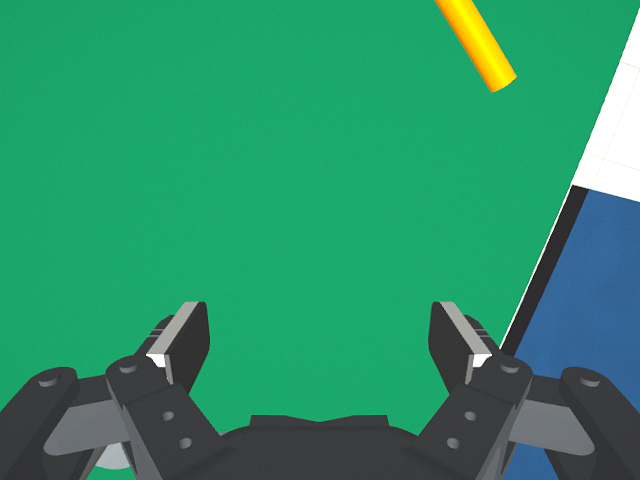

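The scene view shows the station with the red pad at about (228,202), the chute at (335,250), the tray at (425,257) and the mug at (210,278). The reel is at (280,188) and the jar at (338,185). The side view has the pad at (222,252) and the real black can with its blue band at (326,240). The green (440,204) and purple (383,357) cylinders in the scene view are look-alikes.

Run:
```python
from station import ctrl
import numpy as np, cv2
for n in ["scene","side"]:
    im=ctrl.get_image(n)
    for th in ["lever_pad","lever_pivot","tray","station","flap_edge","can","mug","jar","reel"]:
        r=ctrl.tip_of(th,n)
        print(n,th,[(np.round(d["centre"],1).tolist(),round(d["score"],2)) for d in r[:3]])
    crop=im[160:360,170:480] if n=="scene" else im[180:420,120:420]
    s=2.5
    cv2.imwrite(f"pics/b_{n}.png",cv2.resize(crop,None,fx=s,fy=s,interpolation=cv2.INTER_CUBIC)[:,:,::-1])
```

```text
scene lever_pad [([197.1, 231.5], 0.66)]
scene lever_pivot [([207.2, 333.8], 0.81), ([202.3, 280.5], 0.52), ([197.3, 339.8], 0.23)]
scene tray [([256.1, 432.8], 0.63)]
scene station [([267.6, 373.6], 0.56)]
scene flap_edge [([256.5, 377.6], 0.89)]
scene can [([267.1, 375.7], 0.63), ([250.0, 359.6], 0.62), ([205.5, 439.9], 0.58)]
scene mug [([290.6, 211.3], 0.87), ([197.3, 338.4], 0.23)]
scene jar [([197.8, 338.3], 0.75)]
scene reel [([206.7, 278.6], 0.89), ([252.4, 358.9], 0.57)]
side lever_pad [([252.7, 218.0], 0.75)]
side lever_pivot [([222.9, 281.3], 0.71)]
side tray [([230.8, 357.4], 0.85)]
side station [([253.9, 337.2], 0.78)]
side flap_edge []
side can [([235.7, 328.9], 0.85), ([297.5, 419.5], 0.72), ([210.3, 312.2], 0.66)]
side mug [([351.5, 258.0], 0.73)]
side jar [([243.5, 247.3], 0.9), ([238.2, 332.0], 0.26)]
side reel [([272.7, 207.4], 0.59)]
```

View pics/b_scene.png

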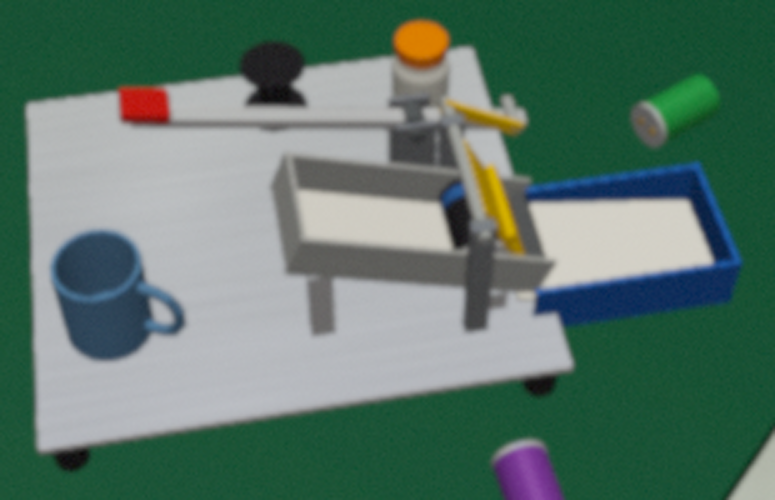

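View pics/b_side.png

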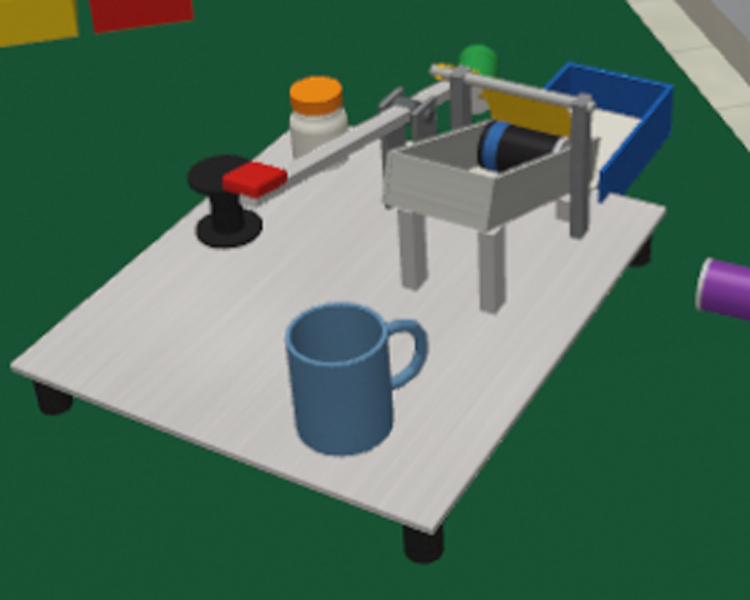

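The enlarged crops show the plate's corners, three in the side view and four in the scene view. The black can with the blue band sits behind the yellow flap, so it is the one meant. Next I fit the station pose from the corners and the network points.

```bash
cat > h.py <<'E'
from station import ctrl
import numpy as np, cv2
from scipy.optimize import least_squares
from scipy.spatial.transform import Rotation as R
def cam(n):
    p=ctrl.camera_params(n); f=240/np.tan(np.radians(p["vertical_fov"]/2))
    K=np.array([[f,0,p["cx"]],[0,f,p["cy"]],[0,0,1]])
    return K,p["D"],p.get("rvec"),p.get("tvec"),p
def proj(n,P):
    K,D,r,t,p=cam(n)
    return cv2.projectPoints(np.asarray(P,float).reshape(-1,1,3),r,t,K,D)[0].reshape(-1,2)
E
python3 - <<'E'
from h import *
C=dict(A=(-.27,-.41,.008),B=(.11,-.41,.008),C=(.11,.02,.008),D=(-.27,.02,.008),piv=(-.095,-.075,.105),pad=(-.095,-.2965,.167),tray=(0,.12,.006),st=(0,0,0))
obs=dict(scene=dict(A=(180.4,200.8),B=(185.2,339),C=(399.6,307),D=(359.2,178.4),piv=(333.8,207.2),pad=(229,200.5),tray=(432.8,256.1),st=(373.6,267.6)),
 side=dict(A=(124.8,326.5),B=(292.8,391.2),C=(386,263.2),piv=(281.3,222.9),pad=(221,251),tray=(357.4,230.8),st=(337.2,253.9)))
L=[(n,k,C[k],uv) for n in obs for k,uv in obs[n].items()]
def res(x,raw=False):
    M=R.from_rotvec(x[3:]).as_matrix(); out=[]
    for n in obs:
        ks=list(obs[n]); P=np.array([C[k] for k in ks])@M.T+x[:3]
        out.append(proj(n,P)-np.array([obs[n][k] for k in ks]))
    r=np.vstack(out)
    return r if raw else r.ravel()
best=None
for yaw in np.arange(-3,3.2,.7):
  for x in (.5,):
    s=least_squares(res,[.6,0,.03,0,0,yaw],loss="soft_l1",f_scale=1.5)
    if best is None or s.cost<best.cost: best=s
x=best.x; M=R.from_rotvec(x[3:]).as_matrix()
print(best.cost,x.round(4)); print(M.round(4))
r=res(x,True)
for l,e in zip(L,r): print(l[0],l[1],e.round(1))
print("pad",(M@C["pad"]+x[:3]).round(4),"piv",(M@C["piv"]+x[:3]).round(4))
J=best.jac; print("sd",np.sqrt(np.diag(np.linalg.inv(J.T@J))).round(4))
for k in "ABCD": print(k,(M@C[k]+x[:3]).round(4))
np.savez("st.npz",M=M,p=x[:3])
E
```

```text
Traceback (most recent call last):
  File "h.py", line 10, in proj
    K,D,r,t,p=cam(n)
              ~~~^^^
  File "h.py", line 6, in cam
    p=ctrl.camera_params(n); f=240/np.tan(np.radians(p["vertical_fov"]/2))
ValueError: time passes only in moves, steps and waits
```

```bash
cat > h.py <<'E'
from station import ctrl
import numpy as np, cv2, functools
from scipy.optimize import least_squares
from scipy.spatial.transform import Rotation as R
@functools.lru_cache(None)
def cam(n):
    p=ctrl.camera_params(n); f=240/np.tan(np.radians(p["vertical_fov"]/2))
    K=np.array([[f,0,p["cx"]],[0,f,p["cy"]],[0,0,1]])
    return K,p["D"],p.get("rvec"),p.get("tvec"),p
def proj(n,P):
    K,D,r,t,p=cam(n)
    return cv2.projectPoints(np.asarray(P,float).reshape(-1,1,3),r,t,K,D)[0].reshape(-1,2)
E
cat > fit.py <<'E'
from h import *
C=dict(A=(-.27,-.41,.008),B=(.11,-.41,.008),C=(.11,.02,.008),D=(-.27,.02,.008),piv=(-.095,-.075,.105),pad=(-.095,-.2965,.167),tray=(0,.12,.006),st=(0,0,0))
obs=dict(scene=dict(A=(180.4,200.8),B=(185.2,339),C=(399.6,307),D=(359.2,178.4),piv=(333.8,207.2),pad=(229,200.5),tray=(432.8,256.1),st=(373.6,267.6)),
 side=dict(A=(124.8,326.5),B=(292.8,391.2),C=(386,263.2),piv=(281.3,222.9),pad=(221,251),tray=(357.4,230.8),st=(337.2,253.9)))
L=[(n,k,C[k],uv) for n in obs for k,uv in obs[n].items()]
def res(x,raw=False):
    M=R.from_rotvec(x[3:]).as_matrix(); out=[]
    for n in obs:
        ks=list(obs[n]); P=np.array([C[k] for k in ks])@M.T+x[:3]
        out.append(proj(n,P)-np.array([obs[n][k] for k in ks]))
    r=np.vstack(out)
    return r if raw else r.ravel()
best=None
for yaw in np.arange(-3,3.2,.7):
    s=least_squares(res,[.6,0,.03,0,0,yaw],loss="soft_l1",f_scale=1.5)
    if best is None or s.cost<best.cost: best=s
x=best.x; M=R.from_rotvec(x[3:]).as_matrix()
print(best.cost,x.round(4)); print(M.round(4))
r=res(x,True)
for l,e in zip(L,r): print(l[0],l[1],e.round(1))
print("pad",(M@C["pad"]+x[:3]).round(4),"piv",(M@C["piv"]+x[:3]).round(4))
J=best.jac; print("sd",np.sqrt(np.diag(np.linalg.inv(J.T@J))).round(4))
for k in "ABCD": print(k,(M@C[k]+x[:3]).round(4))
np.savez("st.npz",M=M,p=x[:3])
E
python3 fit.py; python3 -c "
from station import ctrl;print(ctrl.get_obs()['t'])"
```

```text
18.14522610963978 [ 0.7316  0.1452  0.0395  0.0018 -0.0035 -0.7362]
[[ 7.410e-01  6.715e-01 -3.800e-03]
 [-6.715e-01  7.410e-01 -4.000e-04]
 [ 2.600e-03  2.900e-03  1.000e+00]]
scene A [0.7 0.4]
scene B [0.4 0.8]
scene C [ 0.2 -1.4]
scene D [-0.4 -0.5]
scene piv [ 1.1 -0.3]
scene pad [-3.1 -0.1]
scene tray [-1.9  1.3]
scene st [ 3.4 -0.5]
side A [-1.2 -0.5]
side B [0.2 0.1]
side C [-0.  -1.2]
side piv [1.  1.2]
side pad [-0.8 -0.6]
side tray [0.8 0.2]
side st [0.1 4. ]
pad [ 0.4615 -0.0108  0.2054] piv [0.6104 0.1533 0.144 ]
sd [0.0008 0.0014 0.0017 0.0052 0.0059 0.0034]
A [0.2562 0.0227 0.0456]
B [ 0.5378 -0.2325  0.0466]
C [0.8265 0.0861 0.0478]
D [0.5449 0.3413 0.0469]
1.15
```

Run:
```python
from h import *
im=ctrl.get_image("scene"); im2=ctrl.get_image("side")
# red pad blobs
pts={}
for n,i,box in (("scene",im,(180,230,205,260)),("side",im2,(240,265,205,240))):
    a=i.astype(int); m=(a[...,0]>110)&(a[...,1]<60)&(a[...,2]<60)
    mm=np.zeros_like(m); r0,r1,c0,c1=box; mm[r0:r1,c0:c1]=m[r0:r1,c0:c1]
    r,c=np.nonzero(mm); pts[n]=(c.mean(),r.mean()); print(n,pts[n],c.min(),c.max(),r.min(),r.max(),len(r))
def f(P): return np.concatenate([proj(n,P)[0]-pts[n] for n in pts])
s=least_squares(f,[.46,-.01,.2]); d=np.load("st.npz"); M,p=d["M"],d["p"]
print("red blob centroid",s.x.round(4),s.fun.round(1),"station",(M.T@(s.x-p)).round(4))
# mug, jar, reel positions
for k,h in (("mug",(290.6,211.3,351.5,258.0)),("jar",(197.8,338.3,243.5,247.3)),("reel",(206.7,278.6,272.7,207.4))):
    pts={"scene":(h[1],h[0]),"side":(h[3],h[2])}
    s=least_squares(f,[.46,-.01,.1]); print(k,s.x.round(3),s.fun.round(1),(M.T@(s.x-p)).round(3))
o=ctrl.get_obs(); T=R.from_rotvec(o["tool_rot"]).as_matrix(); print(T.round(3)); print("lever dir y_st",M[:,1].round(3))
for tgt in [(-.095,-.293,.25)]:
    w=M@np.array(tgt)+p; dw=w-o["tool_pos"]; print("tgt",w.round(4),"dw",dw.round(4),"tool",(T.T@dw).round(4))
# angle about tool x to put tool y along lever
for sg in (1,-1):
    v=T.T@(sg*M[:,1]); print("rot x deg",np.degrees(np.arctan2(v[2],v[1])).round(1))
```

```text
scene (np.float64(227.2511013215859), np.float64(201.83700440528634)) 218 236 195 208 227
side (np.float64(220.8266129032258), np.float64(251.25806451612902)) 209 234 245 258 248
red blob centroid [ 0.4629 -0.0092  0.2018] [-0.  -0.3  0.2  0.2] station [-0.095  -0.2944  0.1634]
mug [ 0.499 -0.122  0.05 ] [ 0.1  0.7 -0.4 -0.4] [ 0.007 -0.354  0.012]
jar [0.544 0.258 0.044] [ 0.   0.1 -0.1 -0.1] [-0.215 -0.042  0.006]
reel [0.442 0.157 0.042] [-0.3 -2.7  1.7  1.9] [-0.223 -0.186  0.004]
[[-0.     0.244 -0.97 ]
 [-0.    -0.97  -0.244]
 [-1.     0.     0.   ]]
lever dir y_st [0.671 0.741 0.003]
tgt [ 0.4635 -0.0083  0.2884] dw [0.3108 0.5978 0.0571] tool [-0.0571 -0.5037 -0.4474]
rot x deg -123.7
rot x deg 56.3
```

The station fit is good to about 1 px, apart from the `station` and `pad` network points at 3–4 px. The plate is level and the pad top is near world (0.463, -0.009, 0.206). I'm closing the fingers and moving to a point above the pad.

```bash
python3 -m handwheel '[[0,[-0.01,-0.026,-0.023],[0,0,0]],[0,[-0.01,-0.026,-0.023],[0,0,0]],[0,[-0.01,-0.026,-0.023],[0,0,0]],[0,[-0.01,-0.026,-0.023],[0,0,0]],[0,[-0.01,-0.026,-0.023],[0,0,0]],[0,[-0.01,-0.026,-0.023],[0,0,0]],[0,[0,-0.026,-0.023],[0,0,0]],[0,[0,-0.026,-0.023],[0,0,0]],[0,[0,-0.026,-0.023],[0,0,0]],[0,[0,-0.026,-0.023],[0,0,0]]]' 40
cat > rem.py <<'E'
from h import *
d=np.load("st.npz"); M,p=d["M"],d["p"]; o=ctrl.get_obs(); T=R.from_rotvec(o["tool_rot"]).as_matrix()
w=M@np.array((-.095,-.294,.25))+p; dw=w-o["tool_pos"]; print("t",round(o["t"],2),"q",np.round(o["q"],2),"remaining tool",(T.T@dw).round(4),"tcp st",(M.T@(o["tool_pos"]-p)).round(4)); print(T.round(3),np.round(o["contact_force"],2),o["opening"])
E
python3 rem.py
```

```text
t: 2.08
tool_pos: [0.3126, -0.2962, 0.2916]
tool_rot: [2.091, 0.258, -2.09]
contact_force: [1.2, -0.0, -0.4]
opening: 0.0004
t 2.08 q [-0.93 -0.47  1.96  0.    1.65  0.39] remaining tool [ 0.0031 -0.242  -0.2157] tcp st [-0.0134 -0.6077  0.2539]
[[ 0.001  0.244 -0.97 ]
 [-0.001 -0.97  -0.244]
 [-1.     0.001 -0.   ]] [ 1.18 -0.04 -0.43] 0.0003875987415562569
```

```bash
python3 -m handwheel '[[0,[0,-0.024,-0.0215],[0,0,0]],[0,[0,-0.024,-0.0215],[0,0,0]],[0,[0,-0.024,-0.0215],[0,0,0]],[0,[0,-0.024,-0.0215],[0,0,0]],[0,[0,-0.024,-0.0215],[0,0,0]],[0,[0,-0.024,-0.0215],[0,0,0]],[0,[0,-0.024,-0.0215],[0,0,0]],[0,[0,-0.024,-0.0215],[0,0,0]],[0,[0,-0.024,-0.0215],[0,0,0]],[0,[0,-0.024,-0.0215],[0,0,0]]]'
python3 rem.py
python3 - <<'E'
from h import *
im=ctrl.get_image("side"); cv2.imwrite("pics/c_side.png",im[:,:,::-1])
im=ctrl.get_image("scene"); cv2.imwrite("pics/c_scene.png",cv2.resize(im[80:320,150:470],None,fx=2,fy=2)[:,:,::-1])
E
```

```text
t: 2.92
tool_pos: [0.4625, -0.0108, 0.2916]
tool_rot: [2.091, 0.259, -2.089]
contact_force: [1.3, -0.7, -0.5]
opening: -0.0001
t 2.92 q [-0.18 -0.38  1.9  -0.    1.62  1.14] remaining tool [ 0.0032 -0.0017 -0.0007] tcp st [-0.094  -0.2955  0.2532]
[[ 0.001  0.245 -0.97 ]
 [-0.    -0.97  -0.245]
 [-1.     0.    -0.001]] [ 1.35 -0.72 -0.53] -0.00014303561006095207
```

View pics/c_side.png

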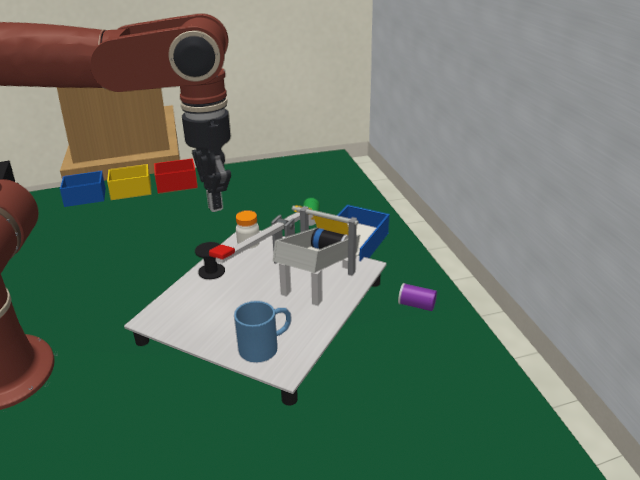

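View pics/c_scene.png

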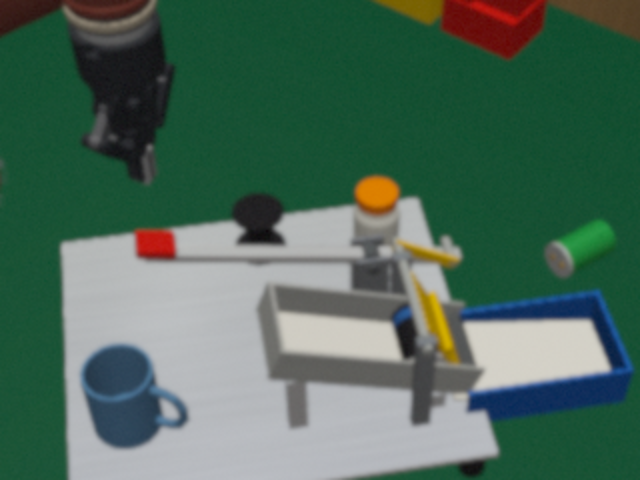

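The fingers are closed and the tip, at (216,208) in the side view, hangs above the pad at (221,251). I'm descending to just above the pad and will check the alignment there.

```bash
python3 -m handwheel '[[0,[0.02,-0.0015,-0.0005],[0,0,0]],[0,[0.02,0,0],[0,0,0]],[0,[0.02,0,0],[0,0,0]],[0,[0.008,0,0],[0,0,0]],[0,[0,0,0],[0,0,0]]]'
python3 rem.py
python3 - <<'E'
from h import *
o=ctrl.get_obs(); d=np.load("st.npz"); pad=d["M"]@np.array((-.095,-.294,.167))+d["p"]
im=ctrl.get_image("side"); im2=ctrl.get_image("scene"); out=[]
for n,i in (("side",im),("scene",im2)):
    u=proj(n,o["tool_pos"])[0]; v=proj(n,pad)[0]; print(n,u.round(1),v.round(1))
    c=u.round().astype(int); j=i[c[1]-50:c[1]+50,c[0]-60:c[0]+60].copy(); j=cv2.resize(j,None,fx=3,fy=3,interpolation=cv2.INTER_CUBIC)
    for w,col in ((u,(0,255,0)),(v,(255,255,0))):
        q=((w-c+[60,50])*3).astype(int); cv2.circle(j,tuple(int(a) for a in q),4,col,1)
    out.append(j)
cv2.imwrite("pics/d.png",np.hstack(out)[:,:,::-1])
E
```

```text
t: 3.43
tool_pos: [0.4607, -0.0111, 0.2208]
tool_rot: [2.086, 0.26, -2.096]
contact_force: [-0.1, 0.1, -0.2]
opening: 0.0003
t 3.43 q [-0.19 -0.35  1.99 -0.    1.5   1.14] remaining tool [-0.0676 -0.0016 -0.0023] tcp st [-0.0954 -0.2972  0.1824]
[[-0.005  0.244 -0.97 ]
 [ 0.001 -0.97  -0.244]
 [-1.    -0.002  0.004]] [-0.12  0.06 -0.19] 0.00030210762201440187
side [218.9 243.3] [220.9 249.7]
scene [224.5 194.9] [227.2 200.2]
```

View pics/d.png

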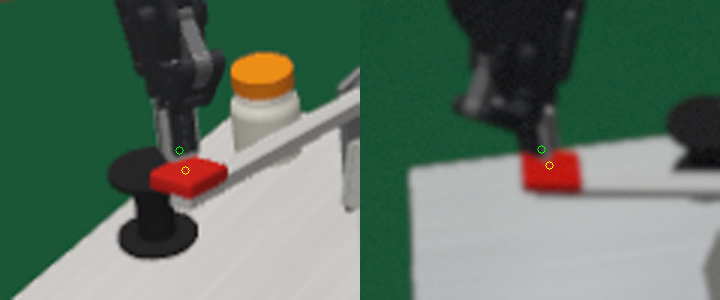

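The tip is over the pad and about 3 mm off its middle, with 15 mm of clearance. I'm pressing now.

```bash
python3 -m handwheel '[[0,[0.006,-0.0015,-0.0015],[0,0,0]],[0,[0.006,0,0],[0,0,0]],[0,[0.004,0,0],[0,0,0]],[0,[0.005,0,0],[0,0,0]],[0,[0.006,0,0],[0,0,0]],[0,[0.006,0,0],[0,0,0]],[0,[0.006,0,0],[0,0,0]],[0,[0.006,0,0],[0,0,0]],[0,[0.006,0,0],[0,0,0]],[0,[0.006,0,0],[0,0,0]]]'
python3 rem.py
```

```text
t: 4.37
tool_pos: [0.4636, -0.0103, 0.1677]
tool_rot: [2.089, 0.255, -2.089]
contact_force: [-2.9, -4.3, 7.8]
opening: 0.0
t 4.37 q [-0.18 -0.3   2.04 -0.    1.4   1.14] remaining tool [-0.1207 -0.0011  0.0005] tcp st [-0.0938 -0.2948  0.1293]
[[ 0.001  0.244 -0.97 ]
 [-0.003 -0.97  -0.244]
 [-1.     0.003  0.   ]] [-2.94 -4.3   7.81] 2.6116730613220956e-05
```

```bash
python3 -m handwheel '[[0,[0.006,0,0],[0,0,0]],[0,[0.006,0,0],[0,0,0]],[0,[0.006,0,0],[0,0,0]],[0,[0.006,0,0],[0,0,0]],[0,[0.005,0,0],[0,0,0]],[0,[0.005,0,0],[0,0,0]],[0,[0.005,0,0],[0,0,0]],[0,[0.003,0,0],[0,0,0]],[0,[0,0,0],[0,0,0]]]'
python3 rem.py
python3 - <<'E'
from h import *
im=ctrl.get_image("side"); im2=ctrl.get_image("scene")
a=cv2.resize(im[180:320,150:420],(540,280)); b=cv2.resize(im2[150:310,180:480],(540,288))
cv2.imwrite("pics/e.png",np.vstack([a,b])[:,:,::-1])
E
```

```text
t: 5.12
tool_pos: [0.464, -0.01, 0.1254]
tool_rot: [2.091, 0.257, -2.088]
contact_force: [-2.0, -3.1, 5.8]
opening: 0.0001
t 5.12 q [-0.18 -0.26  2.08 -0.    1.32  1.14] remaining tool [-0.163  -0.0009  0.0008] tcp st [-0.0939 -0.2944  0.087 ]
[[ 0.002  0.244 -0.97 ]
 [-0.002 -0.97  -0.244]
 [-1.     0.002 -0.001]] [-2.   -3.07  5.8 ] 0.00010651105231761298
```

View pics/e.png

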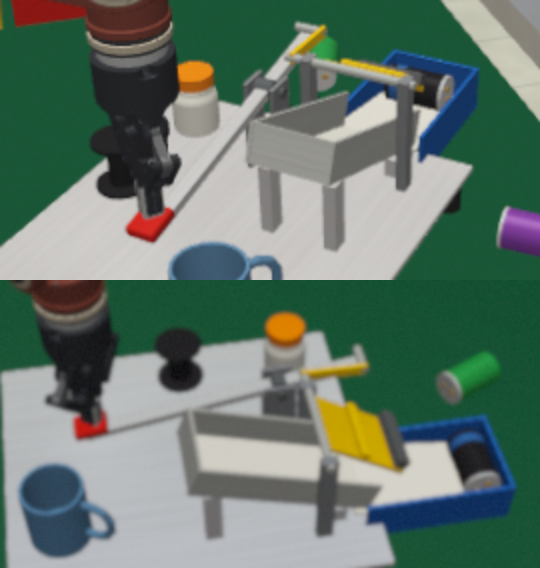

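The flap is raised and the can has rolled out to the tray's end rim, at about (475,460) in the lower panel. I'm holding so it settles and will then measure it.

```bash
python3 -m handwheel '[[0,[0,0,0],[0,0,0]],[0,[0,0,0],[0,0,0]],[0,[0,0,0],[0,0,0]],[0,[0,0,0],[0,0,0]],[0,[0,0,0],[0,0,0]],[0,[0,0,0],[0,0,0]],[0,[0,0,0],[0,0,0]],[0,[0,0,0],[0,0,0]],[0,[0,0,0],[0,0,0]],[0,[0,0,0],[0,0,0]]]'
cat > can.py <<'E'
from h import *
d=np.load("st.npz"); M,p=d["M"],d["p"]; P={}
for n in ("scene","side"):
    ctrl.get_image(n); r=ctrl.tip_of("can",n); ref=proj(n,M@np.array((0,.15,.02))+p)[0]
    c=[(x["centre"][1],x["centre"][0],x["score"]) for x in r]; 
    c=[x for x in c if np.hypot(x[0]-ref[0],x[1]-ref[1])<25]; print(n,"ref",ref.round(1),np.round(c,1).tolist())
    if c: P[n]=c[0][:2]
f=lambda X: np.concatenate([proj(n,X)[0]-P[n] for n in P])
if len(P)==2:
    s=least_squares(f,M@np.array((0,.15,.02))+p); print("can st",(M.T@(s.x-p)).round(4),s.fun.round(1))
o=ctrl.get_obs(); print(o["t"],o["contact_force"],o["tool_pos"])
E
python3 can.py;  python3 -m handwheel '[[0,[0,0,0],[0,0,0]],[0,[0,0,0],[0,0,0]],[0,[0,0,0],[0,0,0]],[0,[0,0,0],[0,0,0]],[0,[0,0,0],[0,0,0]],[0,[0,0,0],[0,0,0]]]'; python3 can.py
```

```text
t: 6.05
tool_pos: [0.464, -0.01, 0.1258]
tool_rot: [2.09, 0.257, -2.088]
contact_force: [-2.2, -2.4, 5.8]
opening: 0.0
scene ref [445.2 251.4] [[445.2, 253.4, 0.6]]
side ref [363.1 220.4] [[362.5, 216.9, 0.8], [354.7, 229.8, 0.3]]
can st [0.0043 0.1469 0.0271] [-0.2 -2.4  1.9  2. ]
6.25 [-2.54709963 -3.36917919  6.17349558] [ 0.46397258 -0.01001006  0.12577789]
t: 6.75
tool_pos: [0.464, -0.01, 0.1258]
tool_rot: [2.09, 0.257, -2.088]
contact_force: [-2.8, -2.3, 6.3]
opening: 0.0001
scene ref [445.2 251.4] [[443.7, 253.1, 0.7]]
side ref [363.1 220.4] [[361.4, 219.3, 1.0]]
can st [0.0006 0.1458 0.0216] [-0.1 -1.7  1.3  1.4]
6.95 [-2.20523203 -3.0931299   5.33220487] [ 0.46395323 -0.00998926  0.12576539]
```

The can is at rest at station y≈0.146, z≈0.022, and I still hold about 6 N on the pad. I'm now easing the lever up slowly.

```bash
python3 -m handwheel '[[0,[-0.001,0,0],[0,0,0]],[0,[-0.002,0,0],[0,0,0]],[0,[-0.0025,0,0],[0,0,0]],[0,[-0.0025,0,0],[0,0,0]],[0,[-0.0025,0,0],[0,0,0]],[0,[-0.0025,0,0],[0,0,0]],[0,[-0.0025,0,0],[0,0,0]],[0,[-0.0025,0,0],[0,0,0]],[0,[-0.0025,0,0],[0,0,0]],[0,[-0.0025,0,0],[0,0,0]]]'
python3 -m handwheel '[[0,[-0.0025,0,0],[0,0,0]],[0,[-0.0025,0,0],[0,0,0]],[0,[-0.0025,0,0],[0,0,0]],[0,[-0.0025,0,0],[0,0,0]],[0,[-0.0025,0,0],[0,0,0]],[0,[-0.0025,0,0],[0,0,0]],[0,[-0.0025,0,0],[0,0,0]],[0,[-0.0025,0,0],[0,0,0]],[0,[-0.0025,0,0],[0,0,0]],[0,[-0.0025,0,0],[0,0,0]]]'
python3 rem.py
```

```text
t: 7.78
tool_pos: [0.4634, -0.0091, 0.1476]
tool_rot: [2.091, 0.259, -2.09]
contact_force: [-0.7, -3.3, 3.8]
opening: -0.0003
t: 8.62
tool_pos: [0.463, -0.0086, 0.1722]
tool_rot: [2.09, 0.261, -2.091]
contact_force: [2.2, 1.5, 2.1]
opening: -0.0002
t 8.62 q [-0.18 -0.31  2.04  0.    1.41  1.14] remaining tool [-0.1162  0.0002  0.0003] tcp st [-0.0954 -0.2939  0.1338]
[[-0.001  0.245 -0.97 ]
 [ 0.001 -0.97  -0.245]
 [-1.    -0.001  0.   ]] [2.19 1.52 2.14] -0.00018723766148983004
```

```bash
python3 -m handwheel '[[0,[-0.0025,0,0],[0,0,0]],[0,[-0.0025,0,0],[0,0,0]],[0,[-0.0025,0,0],[0,0,0]],[0,[-0.0025,0,0],[0,0,0]],[0,[-0.0025,0,0],[0,0,0]],[0,[-0.0025,0,0],[0,0,0]],[0,[-0.0025,0,0],[0,0,0]],[0,[-0.0025,0,0],[0,0,0]],[0,[-0.002,0,0],[0,0,0]],[0,[-0.002,0,0],[0,0,0]]]'
python3 -m handwheel '[[0,[-0.002,0,0],[0,0,0]],[0,[-0.002,0,0],[0,0,0]],[0,[-0.002,0,0],[0,0,0]],[0,[-0.002,0,0],[0,0,0]],[0,[-0.002,0,0],[0,0,0]],[0,[-0.002,0,0],[0,0,0]],[0,[-0.002,0,0],[0,0,0]],[0,[-0.002,0,0],[0,0,0]],[0,[-0.002,0,0],[0,0,0]],[0,[-0.002,0,0],[0,0,0]]]'
python3 rem.py
```

```text
t: 9.45
tool_pos: [0.4632, -0.0091, 0.1965]
tool_rot: [2.09, 0.259, -2.09]
contact_force: [0.5, 2.1, 1.5]
opening: -0.0002
t: 10.28
tool_pos: [0.4629, -0.0092, 0.2161]
tool_rot: [2.089, 0.259, -2.091]
contact_force: [-0.2, 0.8, -1.0]
opening: -0.0001
t 10.28 q [-0.18 -0.34  1.99 -0.    1.49  1.14] remaining tool [-0.0724 -0.0002  0.0001] tcp st [-0.095  -0.2943  0.1777]
[[-0.001  0.244 -0.97 ]
 [-0.    -0.97  -0.244]
 [-1.    -0.     0.001]] [-0.16  0.77 -0.96] -8.638003197394439e-05
```

The tip is probably clear now. I'll retract a little further and check the lever, flap and can.

```bash
python3 -m handwheel '[[0,[-0.003,0,0],[0,0,0]],[0,[-0.005,0,0],[0,0,0]],[0,[-0.015,0,0],[0,0,0]],[0,[-0.025,0,0],[0,0,0]],[0,[-0.025,0,0],[0,0,0]],[0,[-0.015,0,0],[0,0,0]],[0,[0,0,0],[0,0,0]],[0,[0,0,0],[0,0,0]],[0,[0,0,0],[0,0,0]],[0,[0,0,0],[0,0,0]]]'
python3 can.py
python3 - <<'E'
from h import *
im=ctrl.get_image("side"); im2=ctrl.get_image("scene")
for n,i,box in (("scene",im2,(180,240,205,260)),("side",im,(235,275,200,240))):
    a=i.astype(int); m=(a[...,0]>110)&(a[...,1]<60)&(a[...,2]<60); r0,r1,c0,c1=box
    r,c=np.nonzero(m[r0:r1,c0:c1]); print(n,"pad",(c+c0).mean().round(1),(r+r0).mean().round(1),len(r))
a=cv2.resize(im[180:320,150:420],(540,280)); b=cv2.resize(im2[150:310,180:480],(540,288))
cv2.imwrite("pics/f.png",np.vstack([a,b])[:,:,::-1])
E
```

```text
t: 11.12
tool_pos: [0.4625, -0.009, 0.3023]
tool_rot: [2.087, 0.26, -2.094]
contact_force: [0.0, 0.6, -0.6]
opening: -0.0002
scene ref [445.2 251.4] [[446.6, 255.7, 0.8]]
side ref [363.1 220.4] [[366.2, 218.8, 0.9]]
can st [0.0118 0.1481 0.025 ] [-0.1 -1.5  1.2  1.2]
11.3167 [ 0.16411063 -0.02554993 -0.13230216] [ 0.46287643 -0.00902007  0.30319694]
scene pad 227.3 201.9 225
side pad 221.1 251.4 256
```

View pics/f.png

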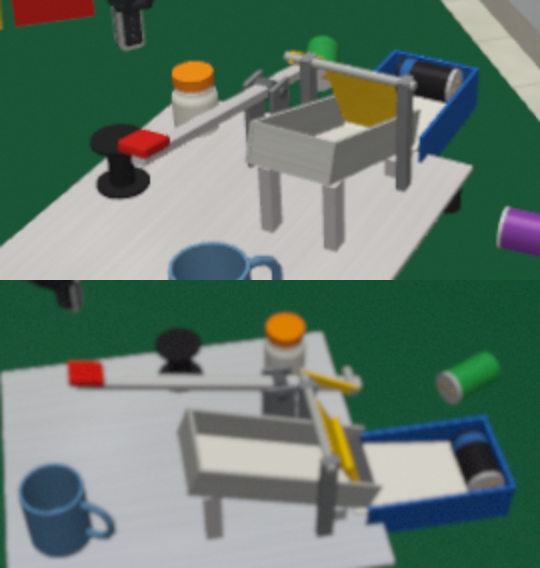

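The pad is back where it started: scene (227.3,201.9) against (227.3,201.8), side (221.1,251.4) against (220.8,251.3). The flap is shut, the can lies at the tray's end rim, and the mug, jar and reel look unmoved. I'm handing in.

```bash
python3 -c "
from station import ctrl
print(ctrl.finish_job())"
```

```text
the job is handed in; nothing more can be done
None
```

I pressed the red pad with the closed fingertips to about 0.36 rad (worked out from the tool height), short of the end stop, at about 6–9 N. The can rolled into the tray. I held the lever until the can lay still, eased it up at about 30 mm/s, and then moved the arm clear. The job was handed in at about 11.4 s, with no verdict reported.

**Lever and flap:** the pad came back to within 0.3 px of its starting place in both fixed cameras, and the flap looks shut. I have no direct reading of either joint.

**Can:** it lies against the tray's end rim at about y = 0.148 m, z = 0.025 m in the station's frame. The network's readings of the can scatter by up to about 11 mm from call to call.

**Other things:** the mug, jar and reel look unmoved by eye, but I did not measure them again. The contact force at the end was about zero.

**Disagreements:** in the station fit, the networks' `station` point was off by 3–4 px in both views. My first estimate of the pad in the scene view was off by 3 px, so I re-measured the pad from its red colour before pressing.

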